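Pin the outrigger and hold the dispensing board out at the mark

TASK

Make the stand safe first by pressing the headed pin fully home through the fork and the outrigger's lug, and only then slide the grey board outward along its guides, lying on the stand all the way, until its front edge is in line with the pointer on the rider, so that its hole stands over the dish. That far out the board would tip over by itself, so finish while still holding its tail with the gripper, the board level and still at the mark: do not let go. Leave the dish and the beaker where they are.

Things in the scene. Friction and masses are not known exactly. Their poses are not given: they have to be found in the camera images.
- stand: fixed aluminium stand, 120 x 140 mm, top 60 mm high, ending at y = 70 mm; origin: centre of its foot, on the bench. +y is outward, the way the board slides. Guide lips along y, 7 mm high, leave the board 3 mm play each side. On its -x side (robot's), at y = 0, a fork with the outrigger's lug between its plates; the outrigger bar (12 mm wide, top 38 mm high) runs along +y at x = -95 to y = 300 mm
- pin (a joint): travel of the headed pin downward in m: near 0 (0 to 0.005 at the start) standing up out of the fork, 0.025 fully home with its head seated on the upper fork plate. It slides straight down against a friction of about 6 N and stays where it is left
- pin_head (a point): centre of the flat round top of the steel pin's head; the head is 26 mm in diameter and 8 mm thick, at x = -95 mm, y = 0 of the stand. Its top lies 79 mm above the bench with the pin at 0 and 54 mm with the pin home
- board: loose grey plastic board, 96 mm wide (x), 300 mm long (its y, along the stand's +y), 10 mm thick, about 0.5 kg, lying on the stand between the lips; origin at the centre of its underside, centre of mass within 3 mm of its middle. A round 30 mm hole near its front end, an upright tab at its tail
- tab (a point): centre of the upright grip tab across the board's tail, 130 mm behind the board's middle: 60 mm wide along the board's x, 14 mm thick along its y, rising 32 mm above the board's top (70 to 102 mm above the bench); free on both sides and above, to be pinched from above across its thickness
- board_front (a point): middle of the board's front edge (end in +y), half-way up its thickness. It starts 110 to 170 mm short of the mark, measured along the stand's y
- rider: fixed aluminium block 22 mm long (y), 44 mm high, straddling the outrigger, with a thin blade 16 mm wide up to 90 mm above the bench that carries the pointer; its axes are parallel to the stand's. The place along the outrigger differs each time: the mark lies 185 to 205 mm out from the edge of the stand's top
- mark (a point): tip of the steel pointer on the rider, 78 mm above the bench, pointing sideways (stand's +x) at the path of the board, 11 mm beside the board's side and 8 mm higher than its top; its axes are parallel to the stand's. The board's front edge is to come in line with it along the stand's y
- petri_dish: closed petri dish, 89 mm across and 16 mm high, lying on the bench below the path of the board; origin at the centre of its underside; stays where it is
- beaker_100: small clear beaker, 56 mm across and 70 mm high, on the bench on the robot's side of the board's tail; origin at the centre of its underside; stays where it is
- beaker (a point): centre of that beaker, 35 mm above its underside

How it is judged:
By the outcome, as a careful person would: the job done as asked, in the order asked, and still so for the second after the job is handed in, while the arm keeps its last pose, push and grip.
It also fails if it takes over 48 s, if anything falls off the work surface, if the arm or the gripper's body presses on something with over 40 N, if the wrist force passes 120 N, or if a joint passes its speed limit or range.

ROBOT

A 6-joint arm with a two-finger parallel gripper is mounted at the origin on a cart in front of the work surface, level with it; the furniture and walls round the work are solid. World frame = base frame: x ahead of the robot, y to its left, z up, the work surface at z = 0. Lengths are in m, angles in degrees, forces in N, time in s.
With the tool pointing down it reaches from about 0.375 to 0.925 m from the base axis. Payload 5.7 kg.
Tool frame: the origin (TCP) lies between the finger pads; the fingertips stand arm.tcp_to_tips ahead of it and the grasp point (between the pads) lies 2 mm behind it (arm.tcp_to_tips is the distance from the TCP to the fingertips, in m); z points along the fingers, y is the line along which they close (so a half turn about z gives the same grasp; the last joint's range is limited). The gripper opens to 85 mm and grips with 20 to 120 N. Pads are 22 mm wide; open, the fingers measure 114 mm over their backs; the gripper's body (76 mm by 85 mm) begins 54 mm behind the grasp point. The pads swing forward as they close: fully open they stand 13 mm farther back than shut.
Start: joints at [59.009, 20.558, 86.54, -0, 72.909, -6.595], TCP at [0.248, 0.546, 0.215] pointing down, gripper open.
Joint ranges: [-170.27, 170.27], [-57.76, 135], [12.27, 136.19], [-55.21, 235.2], [11.17, 155.16], [-170.74, 170.74]. Speed limits (degrees/s): [136.94, 136.94, 180, 180, 180, 180].

INTERFACE

Orientations are given as [roll, pitch, yaw] about the fixed x, y, z axes, in that order (R = Rz(yaw) Ry(pitch) Rx(roll)).
In Python, from cell import arm gives the robot as it stands.
- The arm moves only by the tool play_rows, never from a script. Its arguments are lists of equal length, an entry for each row: "linear": the shift along the world's x, y, z in mm, a list of three; "spin": the turn about the world's z in rad. A call has 1 to 5 rows; each row shifts and turns the commanded pose from where the row before left it; what a row does not reach is not made up. A row lasts 1/8 s, in which the tool goes at most 62.5 mm and 10.7 degrees, less where a joint would pass 70% of its speed; a pose out of reach is approached as far as the arm can. A call is refused whole if a number of a shift passes 62.5 or a number of a turn 0.188, either way. A call with a gripper value outside its range is refused whole. "jaw" is the opening, from 0 (shut) to 1 (fully open), set as the call begins (left out, the last holds). The fingers move at their own pace and stop on an object; "newtons" is the grip in N (left out, the last holds). Time passes only in rows, so rows that do not move let the fingers close. It gives the time, the measured TCP pose, the force, the opening and the grip force at its end, in the units of the state.
- arm.state(): the state, without advancing time (a new reading comes with each control period).
- arm.get_image(name): name is "scene" or "side" or "wrist"; returns the picture (480x640x3 uint8, red, green, blue); there is no depth.
- arm.camera_params(name): a dict with "camera_matrix" (3x3 intrinsics, pixels), "k1" (the pictures are not rectified: a ray, as slopes to the right and down, at radius r is drawn at 1 + k1 r^2 times it, then the intrinsics apply), "eye" and "attitude" of the camera in the world. Camera axes: x right, y up, looking along -z (the intrinsics and any distortion apply to the point x, -y, -z); pixel columns grow to the right and rows downward; lengths in m; the calibration is good to about 2 mm. A picture is of the moment at which its call begins: read the wrist's pose just before it. camera_params takes no time and is no camera call; for the wrist camera it gives the pose at the moment of the call.
- arm.hand_in(): hands the job in; it is judged then, once.
The state is a dict: "time": time; "joint_positions": joint angles; "qvel": joint speeds; "effort": joint torques, N m; "tcp_pos": TCP position; "ee_rot": TCP orientation; "contact_force": force on the tool from outside, world axes, zero at the start; "torque": the same for the moment, N m; "width": finger opening in m; "grip_force": force on a finger pad.
Only numpy, scipy, OpenCV 4.12 (cv2) and the standard library are available. Lean on these libraries where they do the work, as an engineer would, in place of code of your own. Each camera call takes 0.05 s, during which the arm holds its last target. There are 200 camera calls.

## Working session

There is one attempt and no reset: what is moved stays moved. The work goes in short steps, Python scripts to look and compute and a tool call to move; the robot and the scene stay as the last step left them, time stands still between calls to the robot, and variables do not carry over. Pictures are saved under pics/ and viewed, at most 10 in all, crops included, and the job is handed in when it is done.

Besides the shell and the picture viewer there is one more tool, called after "Emit:" by a JSON object that holds its "api" and its "payload", one argument or row to a line. play_rows: Moves the arm, as the interface text tells. Its arguments: {"type":"object","properties":{"linear":{"type":"array"},"spin":{"type":"array"},"jaw":{"type":"number"},"newtons":{"type":"number"}},"required":["linear","spin"]}

```bash
mkdir -p pics; ls; cat > h.py <<'E'
import numpy as np, cv2
from scipy.spatial.transform import Rotation as R
from cell import arm
def rot(a):
    a=np.array(a,float)
    if a.shape==(3,3): return a
    return R.from_euler('xyz',a,degrees=True).as_matrix()
def ray(p,uv):
    K=np.array(p["camera_matrix"]); k1=p["k1"]
    d=np.array([(uv[0]-K[0,2])/K[0,0],(uv[1]-K[1,2])/K[1,1]]); s=d.copy()
    for _ in range(20): s=d/(1+k1*(s@s))
    v=rot(p["attitude"])@np.array([s[0],-s[1],-1]); return np.array(p["eye"]),v
def onz(p,uv,z):
    e,v=ray(p,uv); return e+v*(z-e[2])/v[2]
def proj(p,X):
    K=np.array(p["camera_matrix"]); c=rot(p["attitude"]).T@(np.array(X)-p["eye"])
    s=np.array([c[0],-c[1]])/-c[2]; s=s*(1+p["k1"]*(s@s)); return K[:2,:2]@s+K[:2,2]
E
python3 - <<'E'
from h import *
for n in("scene","side","wrist"):
    p=arm.camera_params(n); print(n,p)
    cv2.imwrite(f"pics/{n}0.png",arm.get_image(n)[:,:,::-1])
print(arm.state(),arm.tcp_to_tips)
E
```

```text
pics
scene {'camera_matrix': array([[478.66813366,   0.        , 319.6407264 ],
       [  0.        , 478.66813366, 237.59935532],
       [  0.        ,   0.        ,   1.        ]]), 'k1': -0.09412346203390673, 'eye': array([ 0.18200703, -0.52151545,  0.64182357]), 'attitude': array([ 50.1541465 ,   0.48610103, -32.99522296])}
side {'camera_matrix': array([[505.46095892,   0.        , 318.30567546],
       [  0.        , 505.46095892, 233.22076785],
       [  0.        ,   0.        ,   1.        ]]), 'k1': -0.017419431272013515, 'eye': array([0.43101654, 0.6889085 , 0.61467557]), 'attitude': array([  50.83862949,    0.49387733, -172.72702484])}
wrist {'camera_matrix': array([[388.99993721,   0.        , 312.61707759],
       [  0.        , 388.99993721, 243.44233711],
       [  0.        ,   0.        ,   1.        ]]), 'k1': -0.02978558065676142, 'eye': array([0.17816861, 0.57712377, 0.37284383]), 'attitude': array([-17.7083764 ,   0.11252585,  65.5572424 ])}
{'time': 0.15, 'joint_positions': array([ 5.90097178e+01,  2.05897382e+01,  8.65856376e+01, -7.01452697e-04,
        7.29103086e+01, -6.59607984e+00]), 'qvel': array([ 0.00424886, -0.21107285, -0.20355692, -0.03899851,  0.07771567,
        0.10796746]), 'effort': array([ 6.27478876e-04, -5.28036296e+01, -2.78927994e+01, -3.82357866e-04,
        8.33323662e-03,  1.11978915e-05]), 'tcp_pos': array([0.24753561, 0.54593219, 0.21402745]), 'ee_rot': array([-1.79914806e+02, -9.17675902e-03,  1.55605997e+02]), 'contact_force': array([ 0.27780208,  0.20006211, -0.13781565]), 'torque': array([-0.01478982, -0.01370618, -0.03724268]), 'grip_force': 0.0, 'width': 0.0853290246444989} 0.017
```

View pics/scene0.png

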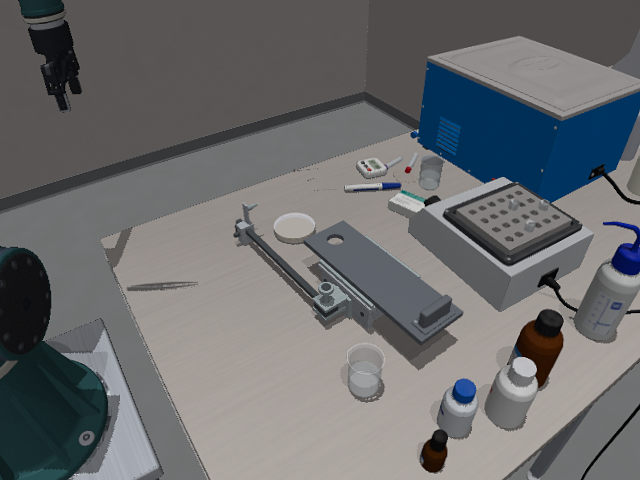

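View pics/side0.png

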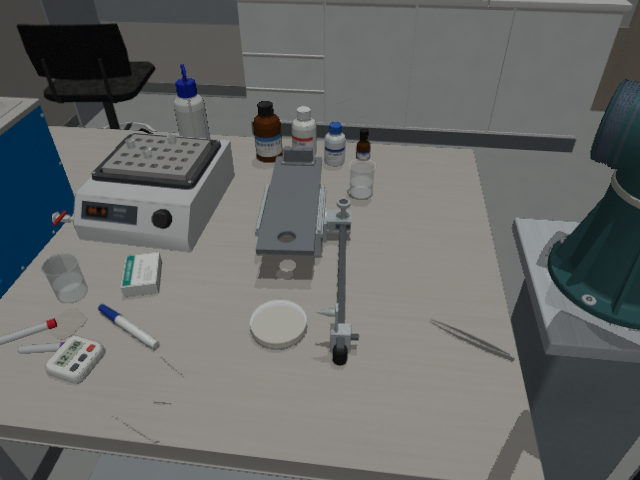

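View pics/wrist0.png

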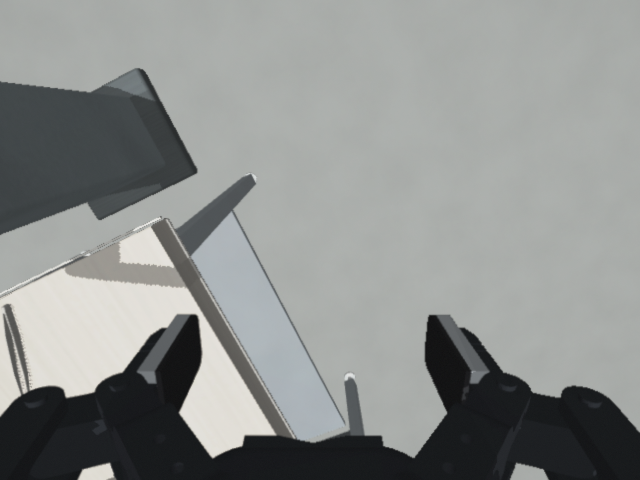

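The scene view shows the pin head near (326,288), the tab near (434,310) and the pointer at (245,208). The side view shows the pin head at (344,202), the pointer tip at (318,313) and the board's front edge from (258,248) to (322,250). I'll zoom in on these.

```bash
python3 - <<'E'
import cv2,numpy as np
s=cv2.imread("pics/scene0.png");d=cv2.imread("pics/side0.png")
def c(i,x,y,w,h,W,H): return cv2.resize(i[y:y+h,x:x+w],(W,H),interpolation=cv2.INTER_CUBIC)
# left: scene 230..470 x 200..350 ; x3.33
a=c(s,230,195,240,150,800,500)
cv2.imwrite("pics/za.png",a)
b=c(d,240,140,130,110,520,440); e=c(d,240,230,130,140,520,560)
cv2.imwrite("pics/zb.png",np.hstack([c(d,240,140,130,195,400,600),c(d,300,180,65,195*65//130+0,400,600)]) if 0 else c(d,240,140,130,230,339,600))
z=np.zeros((600,800,3),np.uint8)
z[:300,:400]=c(d,250,140,100,75,400,300); z[:300,400:]=c(d,250,205,100,75,400,300)
z[300:,:400]=c(d,290,285,100,75,400,300); z[300:,400:]=c(s,220,190,100,75,400,300)
cv2.imwrite("pics/zb.png",z)
E
```

```text
(no output)
```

View pics/za.png

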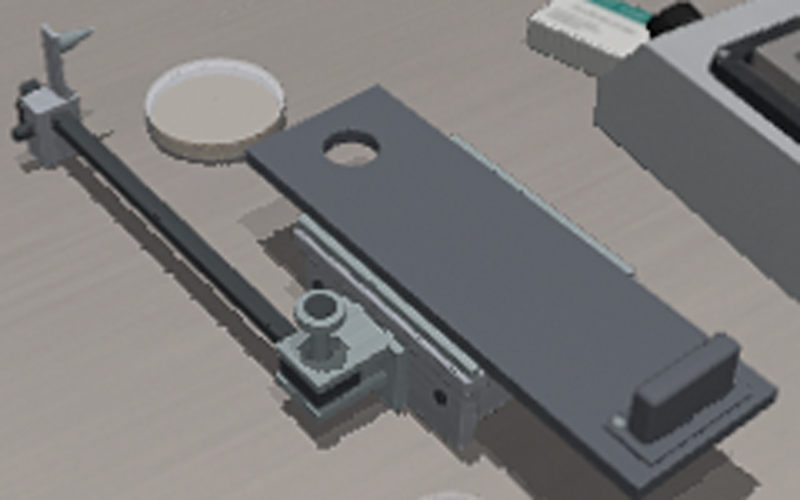

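View pics/zb.png

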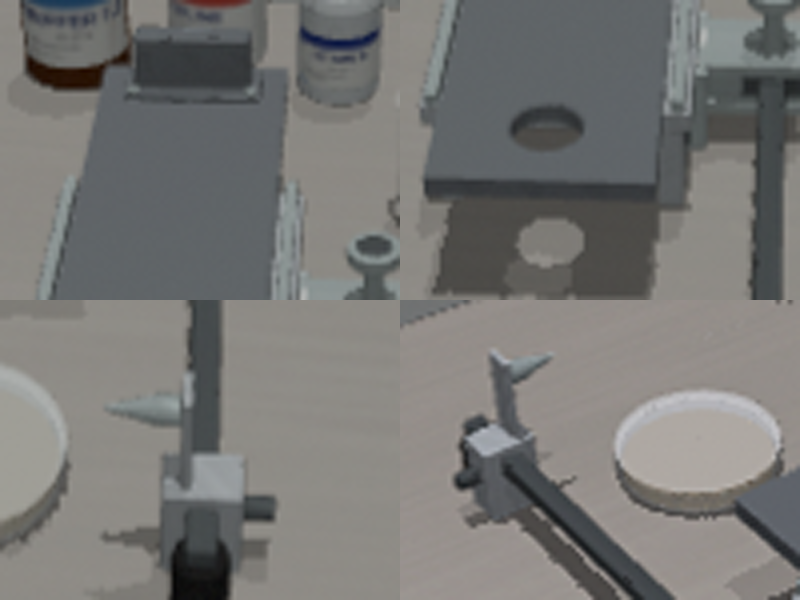

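The crops give these pixels:
- **Scene:** board top corners (304,241), (343,221), (463,313), (423,341); pin head (326,287); pointer tip (257.7,204).
- **Side:** board front corners (256.5,250) and (314,251); tail corners (277,157) and (322,157.5); pin head (343,202); tip (317,312).

```bash
python3 - <<'E'
from h import *
np.set_printoptions(precision=4,suppress=True)
S=arm.camera_params("scene");D=arm.camera_params("side")
def tri(a,b):
    e1,v1=ray(S,a);e2,v2=ray(D,b);v1/=np.linalg.norm(v1);v2/=np.linalg.norm(v2)
    t=np.linalg.lstsq(np.c_[v1,-v2],e2-e1,rcond=None)[0];p,q=e1+t[0]*v1,e2+t[1]*v2
    return (p+q)/2,np.linalg.norm(p-q)
sc=dict(FL=(304.1,240.9),FR=(343.1,220.8),TR=(462.8,312.6),TL=(422.9,341.4))
sd=dict(FL=(314.25,251),FR=(256.5,250.25),TR=(277,157),TL=(322,157.5))
C={}
for k in sc: 
    C[k]=(onz(S,sc[k],.07)+onz(D,sd[k],.07))/2
    print(k,onz(S,sc[k],.07),onz(D,sd[k],.07),*tri(sc[k],sd[k]))
print("pin",*tri((326,287.1),(343.25,201.75)))
tip=tri((257.7,204),(316.75,311.75));print("tip",*tip,onz(S,(257.7,204),.078),onz(D,(316.75,311.75),.078))
F=(C['FL']+C['FR'])/2;T=(C['TL']+C['TR'])/2
for cam in(sc,sd):
    pass
u=(F-T)[:2];print("len",np.linalg.norm(u));u/=np.linalg.norm(u);ang=np.degrees(np.arctan2(u[1],u[0]));print("dir",u,ang)
print("front",F,"tail",T,"tab",F[:2]-u*.28,"togo",((tip[0]-F)[:2])@u, "x",np.array([u[1],-u[0]])@(tip[0]-F)[:2])
for n,im in(("scene",sc),):
    pass
E
```

```text
FL [0.5219 0.0638 0.07  ] [0.5211 0.0726 0.07  ] [0.5229 0.0675 0.0661] 0.0023811327355205965
FR [0.6169 0.0734 0.07  ] [0.6155 0.0818 0.07  ] [0.6181 0.0768 0.0663] 0.002609718371154109
TR [ 0.6388 -0.2242  0.07  ] [ 0.6385 -0.2151  0.07  ] [ 0.6408 -0.2223  0.0662] 0.0016628713864918665
TL [ 0.5478 -0.2312  0.07  ] [ 0.5444 -0.2236  0.07  ] [ 0.547  -0.23    0.0674] 0.004270247993169647
pin [ 0.4862 -0.0625  0.076 ] 0.0011394981559057881
tip [0.4999 0.2081 0.0759] 0.001378400121310271 [0.4995 0.2055 0.078 ] [0.499  0.2103 0.078 ]
len 0.2973188063479191
dir [-0.0791  0.9969] 94.5367113172589
front [0.5689 0.0729 0.07  ] tail [ 0.5924 -0.2235  0.07  ] tab [ 0.591  -0.2062] togo 0.1402697826791681 x -0.05803961344744356
```

Emit:
{"api": "play_rows", "payload": {
  "linear": [
    [20, -50, 0],
    [20, -50, 0],
    [20, -50, 0],
    [20, -50, 0],
    [20, -50, 0]
  ],
  "spin": [0.1, 0.1, 0.1, 0.1, 0.104],
  "jaw": 0
}}

```text
time: 0.78
tcp_pos: [0.3481, 0.2948, 0.2146]
ee_rot: [-180.0, 0.0, -175.3]
contact_force: [0.7, -0.7, -0.3]
width: 0.0002
grip_force: 0.0
```

Emit:
{"api": "play_rows", "payload": {
  "linear": [
    [20, -50, 0],
    [20, -50, 0],
    [20, -50, 0],
    [20, -50, 0],
    [0, 0, 0]
  ],
  "spin": [0, 0, 0, 0, 0]
}}

```text
time: 1.4
tcp_pos: [0.4292, 0.0933, 0.2147]
ee_rot: [-179.9, 0.0, -175.8]
contact_force: [0.4, -0.2, 0.6]
width: -0.0003
grip_force: 0.0
```

Emit:
{"api": "play_rows", "payload": {
  "linear": [
    [5, -50, 0],
    [4, -50, 0],
    [2, -53, 0],
    [0, 0, 0]
  ],
  "spin": [0, 0, 0, 0]
}}

```text
time: 1.9
tcp_pos: [0.4391, -0.0587, 0.2146]
ee_rot: [-180.0, 0.0, -175.7]
contact_force: [0.7, 0.3, -0.5]
width: -0.0001
grip_force: 0.0
```

```bash
python3 - <<'E'
from h import *
p=arm.camera_params("wrist");im=arm.get_image("wrist")
print(arm.state()["tcp_pos"],p["eye"],p["attitude"])
for X in ([.4862,-.0625,.079],[.591,-.206,.09],[.522,.068,.07]):print(proj(p,X))
np.save("p1.npy",p,allow_pickle=True)
cv2.imwrite("pics/w1.png",im[:,:,::-1])
E
```

```text
[ 0.43861916 -0.05687457  0.21449456] [ 0.36286696 -0.06535388  0.37353531] [-1.77120220e+01  8.64613865e-02  9.42086834e+01]
[305.57335863 277.38439453]
[133.4129721  381.42942239]
[451.14704611 321.04302976]
```

View pics/w1.png

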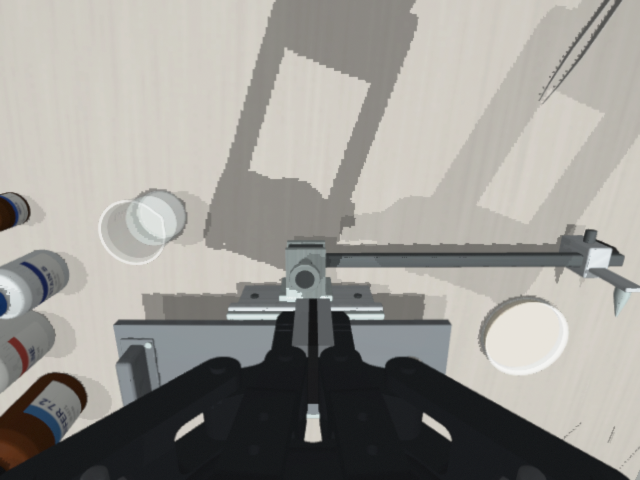

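The wrist view shows the pin head at (305,279), 1–2 px from the prediction, and the board front corner at (450,320), also as predicted.

Emit:
{"api": "play_rows", "payload": {
  "linear": [
    [24, -3, -20],
    [24, -3, -30],
    [0, 0, -40],
    [0, 0, -17],
    [0, 0, 0]
  ],
  "spin": [0, 0, 0, 0, 0]
}}

```text
time: 2.58
tcp_pos: [0.4852, -0.0602, 0.1063]
ee_rot: [179.9, -0.2, -175.4]
contact_force: [0.4, 0.6, -0.2]
width: -0.0001
grip_force: 0.0
```

Emit:
{"api": "play_rows", "payload": {
  "linear": [
    [0, 0, -5],
    [0, 0, -5],
    [0, 0, -5],
    [0, 0, -5],
    [0, 0, 0]
  ],
  "spin": [0, 0, 0, 0, 0]
}}

```text
time: 3.2
tcp_pos: [0.4864, -0.0626, 0.0873]
ee_rot: [180.0, -0.0, -175.5]
contact_force: [0.1, -0.5, 0.6]
width: 0.0
grip_force: 0.0
```

Emit:
{"api": "play_rows", "payload": {
  "linear": [
    [0, 0, -4],
    [0, 0, -4]
  ],
  "spin": [0, 0]
}}

```text
time: 3.45
tcp_pos: [0.4869, -0.0627, 0.0795]
ee_rot: [-180.0, 0.0, -175.5]
contact_force: [-0.2, 0.1, 0.2]
width: 0.0001
grip_force: 0.0
```

Emit:
{"api": "play_rows", "payload": {
  "linear": [
    [0, 0, -3]
  ],
  "spin": [0]
}}

```text
time: 3.58
tcp_pos: [0.4867, -0.0626, 0.0763]
ee_rot: [-180.0, -0.0, -175.5]
contact_force: [1.1, 0.5, 1.2]
width: -0.0001
grip_force: 0.0
```

No 6 N reaction yet, so I'll look.

```bash
python3 - <<'E'
from h import *
d=arm.get_image("side");s=arm.get_image("scene");w=arm.get_image("wrist")
z=np.zeros((600,800,3),np.uint8)
c=lambda i,x,y:cv2.resize(i[y:y+75,x:x+100],(400,300),interpolation=cv2.INTER_CUBIC)
z[:300,:400]=c(d,300,160);z[:300,400:]=c(s,275,245);z[300:,:400]=cv2.resize(w,(400,300))
cv2.imwrite("pics/p2.png",z[:,:,::-1]);print(arm.state()["tcp_pos"],arm.state()["contact_force"])
E
```

```text
[ 0.48664337 -0.06256831  0.07643282] [ 0.17037693  0.46959056 -0.46922314]
```

View pics/p2.png

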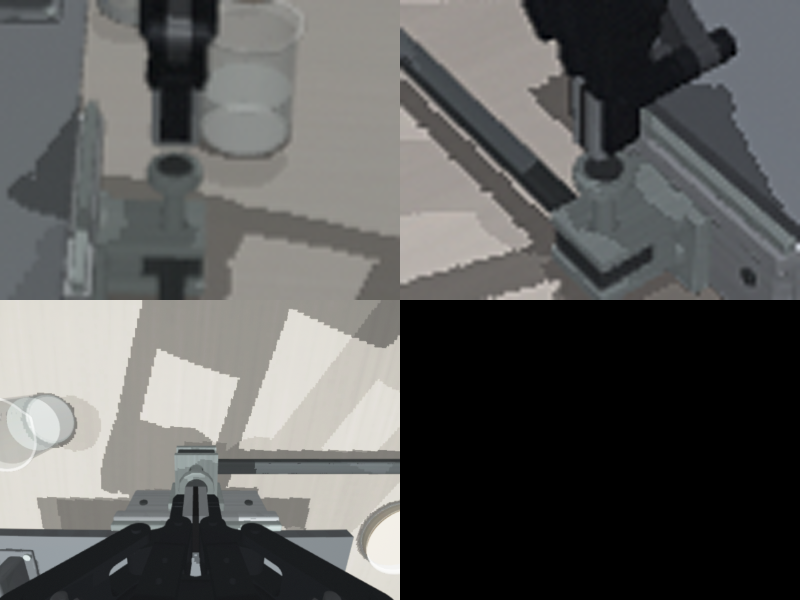

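The tips are still above the head in both views: side tip (344,195) against head (344,201), scene tip (324.5,284.5) against head (326,288). I'll triangulate the gap.

```bash
python3 - <<'E'
from h import *
S=arm.camera_params("scene");D=arm.camera_params("side")
def tri(a,b):
    e1,v1=ray(S,a);e2,v2=ray(D,b);v1/=np.linalg.norm(v1);v2/=np.linalg.norm(v2)
    t=np.linalg.lstsq(np.c_[v1,-v2],e2-e1,rcond=None)[0];p,q=e1+t[0]*v1,e2+t[1]*v2
    return (p+q)/2,np.linalg.norm(p-q)
print(tri((324.5,284.5),(343.9,195)),tri((326.2,288),(343.9,201.2)))
print(proj(S,[.4867,-.0626,.059]),proj(D,[.4867,-.0626,.059]))
E
```

```text
(array([ 0.4835143 , -0.06563835,  0.08782545]), np.float64(0.003358041746341562)) (array([ 0.48521732, -0.06441711,  0.07602433]), np.float64(0.001299072553217847))
[325.99452403 294.32567889] [342.48567483 209.06623723]
```

Emit:
{"api": "play_rows", "payload": {
  "linear": [
    [0, 0, -3],
    [0, 0, -3]
  ],
  "spin": [0, 0]
}}

```text
time: 3.98
tcp_pos: [0.4869, -0.0626, 0.0705]
ee_rot: [-180.0, 0.0, -175.5]
contact_force: [0.0, 0.8, -0.5]
width: -0.0002
grip_force: 0.0
```

Emit:
{"api": "play_rows", "payload": {
  "linear": [
    [0, 0, -3],
    [0, 0, -3]
  ],
  "spin": [0, 0]
}}

```text
time: 4.22
tcp_pos: [0.4868, -0.0626, 0.0644]
ee_rot: [-180.0, -0.0, -175.5]
contact_force: [0.1, 0.0, -0.6]
width: 0.0
grip_force: 0.0
```

Emit:
{"api": "play_rows", "payload": {
  "linear": [
    [0, 0, -3]
  ],
  "spin": [0]
}}

```text
time: 4.35
tcp_pos: [0.4868, -0.0626, 0.0615]
ee_rot: [-180.0, -0.0, -175.5]
contact_force: [-0.7, 0.7, 5.3]
width: -0.0003
grip_force: 3.0
```

Emit:
{"api": "play_rows", "payload": {
  "linear": [
    [0, 0, -3]
  ],
  "spin": [0]
}}

```text
time: 4.47
tcp_pos: [0.4868, -0.0626, 0.0588]
ee_rot: [-180.0, -0.0, -175.5]
contact_force: [-1.3, 0.8, 5.9]
width: -0.0002
grip_force: 3.0
```

```bash
python3 - <<'E'
from h import *
d=arm.get_image("side");s=arm.get_image("scene")
c=lambda i,x,y:cv2.resize(i[y:y+75,x:x+100],(400,300),interpolation=cv2.INTER_CUBIC)
cv2.imwrite("pics/p3.png",np.hstack([c(d,300,160),c(s,275,245)])[:,:,::-1]);print(arm.state()["tcp_pos"],arm.state()["contact_force"])
E
```

```text
[ 0.48680269 -0.06260759  0.05853586] [-0.56189845  0.36934949 -0.06830034]
```

View pics/p3.png

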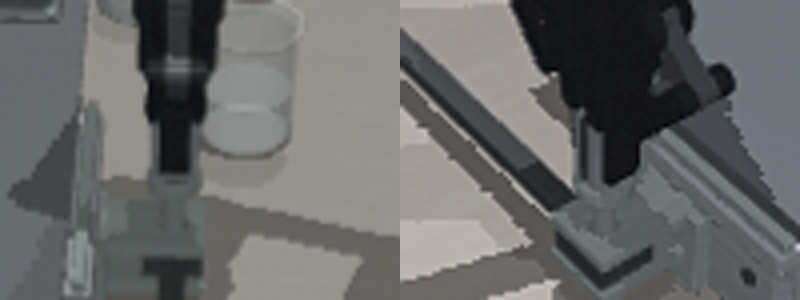

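Contact: about 6 N of friction, with the fingertips seated on the head in both views. I'll keep pressing until the force rises.

Emit:
{"api": "play_rows", "payload": {
  "linear": [
    [0, 0, -3],
    [0, 0, -3],
    [0, 0, -3]
  ],
  "spin": [0, 0, 0]
}}

```text
time: 4.95
tcp_pos: [0.4869, -0.0626, 0.0499]
ee_rot: [-180.0, 0.0, -175.5]
contact_force: [-0.5, -0.0, 5.7]
width: 0.0001
grip_force: 3.0
```

Emit:
{"api": "play_rows", "payload": {
  "linear": [
    [0, 0, -3],
    [0, 0, -2]
  ],
  "spin": [0, 0]
}}

```text
time: 5.2
tcp_pos: [0.4869, -0.0626, 0.0448]
ee_rot: [-180.0, 0.0, -175.5]
contact_force: [-1.4, -0.2, 6.4]
width: -0.0001
grip_force: 2.9
```

Emit:
{"api": "play_rows", "payload": {
  "linear": [
    [0, 0, -1.5]
  ],
  "spin": [0]
}}

```text
time: 5.32
tcp_pos: [0.4869, -0.0626, 0.0433]
ee_rot: [-180.0, 0.0, -175.5]
contact_force: [-1.5, 1.2, 5.4]
width: 0.0003
grip_force: 2.9
```

Emit:
{"api": "play_rows", "payload": {
  "linear": [
    [0, 0, -1.5]
  ],
  "spin": [0]
}}

```text
time: 5.45
tcp_pos: [0.4869, -0.0626, 0.0419]
ee_rot: [-180.0, 0.0, -175.5]
contact_force: [-1.4, 0.5, 5.6]
width: 0.0001
grip_force: 2.9
```

Emit:
{"api": "play_rows", "payload": {
  "linear": [
    [0, 0, -1.5]
  ],
  "spin": [0]
}}

```text
time: 5.58
tcp_pos: [0.4868, -0.0626, 0.0403]
ee_rot: [-180.0, 0.0, -175.5]
contact_force: [-1.7, 0.8, 5.3]
width: -0.0001
grip_force: 2.9
```

Emit:
{"api": "play_rows", "payload": {
  "linear": [
    [0, 0, -1]
  ],
  "spin": [0]
}}

```text
time: 5.7
tcp_pos: [0.4869, -0.0626, 0.0394]
ee_rot: [-180.0, 0.0, -175.5]
contact_force: [-0.6, 0.5, 5.4]
width: 0.0
grip_force: 2.8
```

Emit:
{"api": "play_rows", "payload": {
  "linear": [
    [0, 0, -1]
  ],
  "spin": [0]
}}

```text
time: 5.82
tcp_pos: [0.4868, -0.0626, 0.0384]
ee_rot: [-180.0, 0.0, -175.5]
contact_force: [-1.1, 0.3, 5.7]
width: 0.0001
grip_force: 2.8
```

Emit:
{"api": "play_rows", "payload": {
  "linear": [
    [0, 0, -0.7]
  ],
  "spin": [0]
}}

```text
time: 5.95
tcp_pos: [0.4869, -0.0626, 0.0377]
ee_rot: [-180.0, 0.0, -175.5]
contact_force: [-1.0, 1.5, 6.0]
width: 0.0002
grip_force: 2.8
```

Emit:
{"api": "play_rows", "payload": {
  "linear": [
    [0, 0, -0.7]
  ],
  "spin": [0]
}}

```text
time: 6.08
tcp_pos: [0.4869, -0.0626, 0.0373]
ee_rot: [-180.0, 0.0, -175.5]
contact_force: [-3.6, 0.9, 16.6]
width: -0.0001
grip_force: 8.6
```

Emit:
{"api": "play_rows", "payload": {
  "linear": [
    [0, 0, -0.7]
  ],
  "spin": [0]
}}

```text
time: 6.2
tcp_pos: [0.4869, -0.0626, 0.0373]
ee_rot: [-180.0, 0.0, -175.5]
contact_force: [-5.1, 1.5, 25.4]
width: 0.0003
grip_force: 12.8
```

The pin is seated: force rose sharply and motion stopped at TCP z 0.0373. With the head at 54 mm, the shut tips therefore sit about 17 mm above the reported TCP. Next I retract, open and go to the tab.

Emit:
{"api": "play_rows", "payload": {
  "linear": [
    [0, 0, 40],
    [0, 0, 60],
    [0, 0, 40],
    [35, -48, 0],
    [35, -48, 0]
  ],
  "spin": [0, 0, 0, 0, 0]
}}

```text
time: 6.82
tcp_pos: [0.5581, -0.1594, 0.1772]
ee_rot: [-179.9, 0.1, -175.4]
contact_force: [1.4, 0.3, -0.1]
width: -0.0002
grip_force: 0.0
```

Emit:
{"api": "play_rows", "payload": {
  "linear": [
    [34, -47, 0],
    [0, 0, 0],
    [0, 0, 0],
    [0, 0, 0]
  ],
  "spin": [0, 0, 0, 0],
  "jaw": 1
}}

```text
time: 7.32
tcp_pos: [0.5897, -0.2043, 0.1758]
ee_rot: [180.0, -0.1, -175.5]
contact_force: [0.1, 0.7, 0.1]
width: 0.0723
grip_force: 0.0
```

```bash
python3 - <<'E'
from h import *
p=arm.camera_params("wrist");w=arm.get_image("wrist")
print(arm.state()["tcp_pos"],p["eye"])
for X in ([.591,-.206,.102],[.5924,-.2235,.07]):print(proj(p,X))
s=arm.get_image("scene")
z=np.zeros((600,800,3),np.uint8);z[:480,:640]=w
z[480:600,640:800]=cv2.resize(s[255:315,290:370],(160,120))
cv2.imwrite("pics/w4.png",z[:,:,::-1])
E
```

```text
[ 0.58991095 -0.20430484  0.17597578] [ 0.51377968 -0.21153159  0.33476022]
[311.78219445 248.63812804]
[287.11315605 234.43129341]
```

View pics/w4.png

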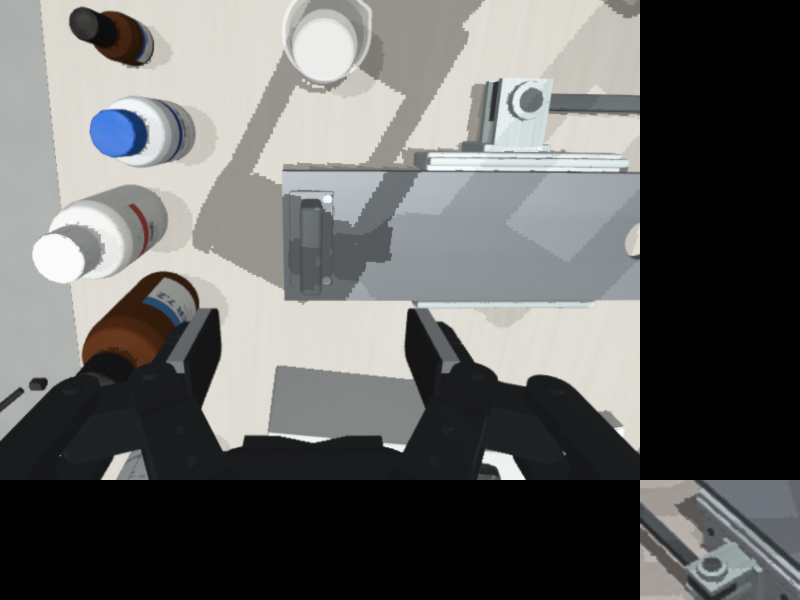

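The inset shows the pin head down on the fork. The tab top is at (312,247), within 2 px of the prediction, and the board is aligned with the tool. Descend and grip.

Emit:
{"api": "play_rows", "payload": {
  "linear": [
    [0, 0, -40],
    [0, 0, -40],
    [0, 0, -26],
    [0, 0, -10],
    [0, 0, 0]
  ],
  "spin": [0, 0, 0, 0, 0]
}}

```text
time: 8.05
tcp_pos: [0.5906, -0.2051, 0.0601]
ee_rot: [180.0, -0.0, -175.5]
contact_force: [0.1, 1.6, 0.2]
width: 0.0854
grip_force: 0.0
```

Emit:
{"api": "play_rows", "payload": {
  "linear": [
    [0, 0, 0],
    [0, 0, 0],
    [0, 0, 0],
    [0, 0, 0],
    [0, 0, 0]
  ],
  "spin": [0, 0, 0, 0, 0],
  "jaw": 0,
  "newtons": 60
}}

```text
time: 8.68
tcp_pos: [0.591, -0.2056, 0.0605]
ee_rot: [-180.0, 0.0, -175.5]
contact_force: [-1.0, 0.6, 4.2]
width: 0.0128
grip_force: 61.4
```

Emit:
{"api": "play_rows", "payload": {
  "linear": [
    [0, 0, 0.5],
    [0, 0, 0]
  ],
  "spin": [0, 0]
}}

```text
time: 8.93
tcp_pos: [0.591, -0.2056, 0.0606]
ee_rot: [-180.0, 0.0, -175.5]
contact_force: [0.6, 2.0, 2.3]
width: 0.013
grip_force: 61.2
```

```bash
python3 - <<'E'
from h import *
for i in range(4):
    d=arm.get_image("side" if i<3 else "scene");q=arm.state();print(q["contact_force"],q["torque"],q["tcp_pos"])
    if i==2: cv2.imwrite("pics/d5.png",d[:,:,::-1])
cv2.imwrite("pics/s5.png",d[:,:,::-1])
a=cv2.imread("pics/side0.png");b=cv2.imread("pics/d5.png")
# board front edge rows: strong horizontal gradients along columns across the front edge
for im in(a,b):
    g=im.mean(2)
    for c in (265,275,300,308): print(c,g[240:258,c].astype(int))
E
```

```text
[1.27471263 1.48847328 1.85054394] [ 0.11017134 -0.0461101  -0.09703441] [ 0.59097925 -0.20560984  0.06062819]
[0.27651733 0.8213895  1.85958337] [ 0.17151919 -0.02347809 -0.02969127] [ 0.59098487 -0.2055916   0.06063086]
[0.62196354 1.58154016 3.66066573] [ 0.08954165 -0.11579272 -0.11691619] [ 0.59100343 -0.20558046  0.06063021]
[0.31154905 0.46651765 2.32282617] [ 0.14833915 -0.05554607 -0.03817039] [ 0.59099592 -0.20558194  0.060617  ]
265 [100  99  99 100 100  99 100  99  98  84  55  57  57  62  74  74  75  74]
275 [ 99 100 100  99 100 101 100 100 100  93  66  58  58  59  65  74  75  75]
300 [ 99  99 100 100  99  99  99 100 100  96  83  55  55  55  59  68  73  73]
308 [100 100 100  99 100 100 100 100 100 100  91  58  57  58  60  65  74  74]
265 [107 107 107 107 107 107 107 108 105  88  61  60  60  70  85  80  81  81]
275 [107 107 106 108 106 106 106 107 107  98  62  63  64  66  74  80  80  81]
300 [107 107 107 107 106 107 107 107 107 105  88  61  61  61  65  76  79  79]
308 [ 98 106 107 108 107 107 108 107 107 107  99  63  63  64  65  74  80  79]
```

Emit:
{"api": "play_rows", "payload": {
  "linear": [
    [-0.4, 5, 0.3],
    [-0.8, 10, 0],
    [-0.8, 10, 0],
    [-0.8, 10, 0],
    [-0.4, 5, 0]
  ],
  "spin": [0, 0, 0, 0, 0]
}}

```text
time: 9.75
tcp_pos: [0.5872, -0.1645, 0.0607]
ee_rot: [180.0, -0.0, -175.5]
contact_force: [0.6, -3.2, -1.4]
width: 0.0127
grip_force: 60.7
```

Emit:
{"api": "play_rows", "payload": {
  "linear": [
    [-0.8, 10, 0],
    [-0.8, 10, 0],
    [-0.8, 10, 0],
    [-0.4, 5, 0],
    [0, 0, 0]
  ],
  "spin": [0, 0, 0, 0, 0]
}}

```text
time: 10.38
tcp_pos: [0.5845, -0.1294, 0.0607]
ee_rot: [179.9, -0.0, -175.5]
contact_force: [0.2, 2.2, -2.2]
width: 0.0128
grip_force: 60.5
```

Emit:
{"api": "play_rows", "payload": {
  "linear": [
    [-0.8, 10, -0.2],
    [-0.8, 10, 0],
    [-0.8, 10, 0],
    [-0.8, 10, 0],
    [-0.4, 5, 0]
  ],
  "spin": [0, 0, 0, 0, 0]
}}

```text
time: 11.0
tcp_pos: [0.5813, -0.085, 0.0609]
ee_rot: [-180.0, 0.0, -175.5]
contact_force: [0.9, -5.5, 1.5]
width: 0.0129
grip_force: 61.1
```

Emit:
{"api": "play_rows", "payload": {
  "linear": [
    [-0.4, 5, 0],
    [0, 0, 0],
    [0, 0, 0]
  ],
  "spin": [0, 0, 0]
}}

```text
time: 11.38
tcp_pos: [0.5809, -0.0799, 0.0607]
ee_rot: [179.9, 0.0, -175.5]
contact_force: [0.5, 1.2, 1.1]
width: 0.0128
grip_force: 61.1
```

```bash
python3 - <<'E'
from h import *
d=arm.get_image("side")[:,:,::-1];s=arm.get_image("scene")[:,:,::-1]
cv2.imwrite("pics/d6.png",d);cv2.imwrite("pics/s6.png",s)
z=np.zeros((600,800,3),np.uint8)
c=lambda i,x,y,w,h:cv2.resize(i[y:y+h,x:x+w],(800,300),interpolation=cv2.INTER_CUBIC)
z[:300]=c(d,230,265,160,60);z[300:]=c(s,220,180,160,60)
cv2.imwrite("pics/z6.png",z);q=arm.state();print(q["tcp_pos"],q["contact_force"],q["torque"])
E
```

```text
[ 0.58093582 -0.07995595  0.06071217] [1.55847945 3.26486478 2.04123556] [ 0.10241715 -0.2498167  -0.00040231]
```

View pics/z6.png

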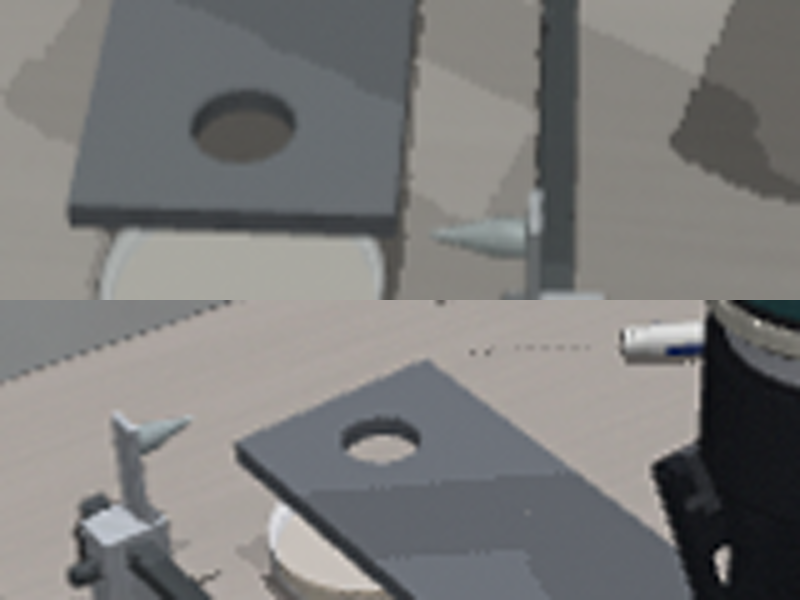

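Side view: front corners (244,306) and (309,308.4), pointer tip (316.6,312). Scene view: front-left (267.4,208.8), front-right (306,192), tip (258,204). The board is level and just short of the tip.

```bash
python3 - <<'E'
from h import *
np.set_printoptions(precision=4,suppress=True)
S=arm.camera_params("scene");D=arm.camera_params("side")
for n,p,fl,fr,t in(("scene",S,(267.4,208.8),(306,192.2),(258,203.9)),("side",D,(309,308.4),(244,306.2),(316.6,312))):
    FL,FR,T=onz(p,fl,.07),onz(p,fr,.07),onz(p,t,.078)
    e=FR-FL;h=np.degrees(np.arctan2(e[1],e[0]))
    o=[]
    for a in (93.5,94.5,95.5):
        u=np.array([np.cos(np.radians(a)),np.sin(np.radians(a))]);o.append(round(((T-(FL+FR)/2)[:2]@u)*1e3,2))
    # image-space: px per mm along slide at tip
    print(n,FL,FR,T,"edge heading+90",h+90,"width",np.linalg.norm(e),"togo(93.5,94.5,95.5)",o)
# stand/outrigger heading from pin and tip: pin at (-95,0), tip at stand x=-59
pin=np.array([.487,-.0625]);tip=np.array([.4999,.2081])
d=tip-pin;L=np.linalg.norm(d);print("stand +y heading",np.degrees(np.arctan2(d[1],d[0]))+np.degrees(np.arcsin(.036/L)),L)
E
```

```text
scene [0.5127 0.1901 0.07  ] [0.6084 0.1969 0.07  ] [0.5001 0.2054 0.078 ] edge heading+90 94.09689530650337 width 0.09599129476854742 togo(93.5,94.5,95.5) [np.float64(15.6), np.float64(16.64), np.float64(17.67)]
side [0.5119 0.1981 0.07  ] [0.6063 0.2052 0.07  ] [0.4991 0.2108 0.078 ] edge heading+90 94.2620934848441 width 0.09465573315206965 togo(93.5,94.5,95.5) [np.float64(12.81), np.float64(13.84), np.float64(14.87)]
stand +y heading 94.90711138112306 0.27090730887150316
```

Emit:
{"api": "play_rows", "payload": {
  "linear": [
    [-0.5, 6, 0],
    [-0.5, 7, 0],
    [0, 0, 0],
    [0, 0, 0]
  ],
  "spin": [0, 0, 0, 0]
}}

```text
time: 11.98
tcp_pos: [0.58, -0.0679, 0.0608]
ee_rot: [-180.0, 0.0, -175.5]
contact_force: [0.3, -3.0, 1.7]
width: 0.0128
grip_force: 61.3
```

```bash
cat > m.py <<'E'
from h import *
np.set_printoptions(precision=4,suppress=True)
q=arm.state();print(q["tcp_pos"],q["contact_force"])
S=arm.camera_params("scene");D=arm.camera_params("side")
s=cv2.cvtColor(arm.get_image("scene"),cv2.COLOR_RGB2GRAY).astype(float);d=cv2.cvtColor(arm.get_image("side"),cv2.COLOR_RGB2GRAY).astype(float)
cv2.imwrite("pics/s7.png",s);cv2.imwrite("pics/d7.png",d)
# front top edge, sampled along the slide direction in each image around a predicted line
C=np.array([.5689,.0729])+np.array([-.0785,.9969])*(q["tcp_pos"][1]+.2056)/.9969
u=np.array([-.0785,.9969]);x=np.array([.9969,.0785])
for n,p,g in(("scene",S,s),("side",D,d)):
    r=[]
    t=np.arange(-.012,.012,.0002)
    for l in np.linspace(-.04,.04,17):
        P=np.array([proj(p,[*(C+x*l+u*k),.07]) for k in t],np.float32)
        v=cv2.remap(g.astype(np.float32),P[:,:1].copy(),P[:,1:].copy(),cv2.INTER_LINEAR).ravel()
        r.append(v)
    v=np.mean(r,0);gr=np.gradient(cv2.GaussianBlur(v[:,None],(1,9),1.5).ravel())
    i=np.argsort(-abs(gr))
    pk=[j for j in range(2,len(t)-2) if abs(gr[j])>=max(abs(gr[j-2:j+3])) and abs(gr[j])>.6]
    print(n,"front at",[(round(t[j]*1e3,1),round(gr[j],1)) for j in pk],"tip rel C:",(onz(p,(258,203.9) if n=="scene" else (316.6,312),.078)[:2]-C)@u*1e3)
E
python3 m.py
```

```text
[ 0.58   -0.0679  0.0608] [ 0.2506 -2.9632  1.7376]
scene front at [(np.float64(-1.2), np.float32(2.2))] tip rel C: -0.6065492918013368
side front at [(np.float64(2.2), np.float32(-2.8)), (np.float64(10.0), np.float32(5.4))] tip rel C: 4.843328449261187[ WARN:0@1.145] global loadsave.cpp:1063 imwrite_ Unsupported depth image for selected encoder is fallbacked to CV_8U.
```

```bash
cat >> m.py <<'E'
T0=np.array([.4995,.2081])
for n,p,g in(("scene",S,s),("side",D,d)):
    b=onz(p,(257.6,203.6) if n=="scene" else (316.2,311.6),.078)[:2]
    t=np.arange(-.012,.012,.0002)
    for l in (.002,0,-.002,-.004,-.006,-.008,-.010):
        P=np.array([proj(p,[*(b+x*l+u*k),.078]) for k in t],np.float32)
        v=cv2.remap(g.astype(np.float32),P[:,:1].copy(),P[:,1:].copy(),cv2.INTER_LINEAR).ravel()
        gr=np.gradient(v);
        print(n,l,v[::10].astype(int),"tip-axis rel C +edge/-edge",[round(((b-C)@u+t[j])*1e3,1) for j in (gr.argmax(),gr.argmin())])
E
python3 m.py 2>/dev/null
```

```text
[ 0.58   -0.0679  0.0608] [ 0.288  -3.9769  3.9257]
scene front at [(np.float64(-1.2), np.float32(2.2))] tip rel C: -0.6313346370072471
side front at [(np.float64(2.2), np.float32(-2.8)), (np.float64(10.0), np.float32(5.4))] tip rel C: 4.818543104055277
scene 0.002 [166 164 163 163 164 165 167 171 169 165 165 164] tip-axis rel C +edge/-edge [np.float64(1.4), np.float64(5.8)]
scene 0 [164 162 162 163 162 159 158 171 170 165 165 164] tip-axis rel C +edge/-edge [np.float64(2.8), np.float64(3.6)]
scene -0.002 [164 162 162 162 159 145 137 153 162 163 164 164] tip-axis rel C +edge/-edge [np.float64(0.8), np.float64(-1.2)]
scene -0.004 [163 163 163 160 150 128 132 154 161 161 162 164] tip-axis rel C +edge/-edge [np.float64(2.0), np.float64(-2.8)]
scene -0.006 [164 164 163 159 136 115 128 156 167 163 159 164] tip-axis rel C +edge/-edge [np.float64(1.4), np.float64(-3.4)]
scene -0.008 [164 164 163 153 128 119 137 157 170 169 166 165] tip-axis rel C +edge/-edge [np.float64(0.8), np.float64(-3.8)]
scene -0.01 [164 163 162 150 122 106 136 158 165 171 168 165] tip-axis rel C +edge/-edge [np.float
[... 189 characters left out ...]
30 134 133 133 134] tip-axis rel C +edge/-edge [np.float64(6.5), np.float64(3.3)]
side -0.002 [150 150 150 150 152 153 135 119 130 133 133 133] tip-axis rel C +edge/-edge [np.float64(6.9), np.float64(3.5)]
side -0.004 [149 150 150 149 148 150 135 117 127 133 133 134] tip-axis rel C +edge/-edge [np.float64(8.1), np.float64(4.5)]
side -0.006 [149 149 150 149 145 149 138 117 120 132 133 133] tip-axis rel C +edge/-edge [np.float64(9.9), np.float64(5.7)]
side -0.008 [150 150 150 148 145 148 136 112 112 133 133 133] tip-axis rel C +edge/-edge [np.float64(9.1), np.float64(5.3)]
side -0.01 [150 150 149 144 148 150 137 116 108 131 133 133] tip-axis rel C +edge/-edge [np.float64(9.5), np.float64(5.3)]
```

Both cameras agree on about 1.5 mm to go (scene 1.2, side 1.9).

Emit:
{"api": "play_rows", "payload": {
  "linear": [
    [-0.1, 1.5, 0],
    [0, 0, 0],
    [0, 0, 0],
    [0, 0, 0]
  ],
  "spin": [0, 0, 0, 0]
}}

```text
time: 12.68
tcp_pos: [0.58, -0.0669, 0.0608]
ee_rot: [-179.9, 0.0, -175.5]
contact_force: [0.6, -5.7, 3.3]
width: 0.013
grip_force: 61.3
```

```bash
python3 m.py 2>/dev/null | head -3; python3 - <<'E'
from h import *
C=np.array([.5689,.0729])+np.array([-.0785,.9969])*(arm.state()["tcp_pos"][1]+.2056)/.9969
for n,t in(("scene",(257.6,203.6)),("side",(316.2,311.6))): print(n,"tip",((onz(arm.camera_params(n),t,.078)[:2]-C)@[-.0785,.9969])*1e3)
q=arm.state();print(q["time"],q["tcp_pos"],q["contact_force"],abs(q["qvel"]).max())
E
```

```text
[ 0.58   -0.0669  0.0608] [ 0.5665 -5.7115  3.307 ]
scene front at [(np.float64(-1.4), np.float32(2.2))] tip rel C: -1.6337339648756286
side front at [(np.float64(2.4), np.float32(-2.9)), (np.float64(10.2), np.float32(5.4))] tip rel C: 3.8161437761868964
scene tip -0.25429706005831704
side tip 3.0806837105613027
12.775 [ 0.57998288 -0.06686182  0.06085074] [ 0.47237779 -4.80584389  3.04855389] 0.1317723650089572
```

Emit:
{"api": "play_rows", "payload": {
  "linear": [
    [-0.1, 0.9, 0],
    [0, 0, 0],
    [0, 0, 0],
    [0, 0, 0]
  ],
  "spin": [0, 0, 0, 0]
}}

```text
time: 13.28
tcp_pos: [0.5799, -0.0661, 0.0608]
ee_rot: [-179.9, 0.0, -175.5]
contact_force: [1.1, -6.6, 3.5]
width: 0.0128
grip_force: 61.3
```

```bash
python3 m.py 2>/dev/null | head -3; python3 - <<'E'
from h import *
C=np.array([.5689,.0729])+np.array([-.0785,.9969])*(arm.state()["tcp_pos"][1]+.2056)/.9969
for n,t in(("scene",(257.6,203.6)),("side",(316.2,311.6))): print(n,"tip",((onz(arm.camera_params(n),t,.078)[:2]-C)@[-.0785,.9969])*1e3)
q=arm.state();print(q["time"],q["tcp_pos"],q["contact_force"],abs(q["qvel"]).max())
E
```

```text
[ 0.5799 -0.0661  0.0608] [ 1.1238 -6.6008  3.513 ]
scene front at [(np.float64(-1.4), np.float32(2.2))] tip rel C: -2.427596873483399
side front at [(np.float64(2.4), np.float32(-2.9)), (np.float64(10.2), np.float32(5.5))] tip rel C: 3.0222808675791257
scene tip -1.0550739962450115
side tip 2.2799067743746084
13.375 [ 0.579914   -0.0660635   0.06085819] [ 0.9914922  -6.0212769   3.38788139] 0.07533160740474608
```

```bash
python3 -c "
from cell import arm
print(arm.hand_in())"
```

```text
the job is handed in; nothing more can be done
None
```

I pressed the pin fully home, then slid the board out until its front edge was in line with the pointer, within about 0.5 mm on both cameras. I handed it in at about 13.4 s with the gripper still holding the tail, the board level and still.

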